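# Roll the pin press over a fresh print

## Task

Print the sheet on the grey board: with the fingertips pressing down on top of the wooden pin press, roll it (do not slide it) across both halves of the sheet and leave it at rest, square, along the middle of the bare strip on the sheet's other side. Do not lift or carry the pin press or let it roll off the board, and leave the other things on the table undisturbed.

Things in the scene. Friction and masses are not known exactly. Their poses are not given: they have to be found in the camera images.
- pin: the pin press: loose solid wooden cylinder, 80 mm diameter, 170 mm long, plus a steel stub 22 mm thick and 25 mm long on each end; 0.5 to 1 kg. Origin at its centre, on its axis, 50 mm above the table (top line 90 mm). Its x axis runs along it; its y and z turn as it rolls (z up at the start). Starts on the bare strip on the board's -y side. Stays put when let go at rest; coasts about 2 mm from 40 mm/s
- board: the printing board: a fixed grey slab 280 mm (its x) by 250 mm (its y) by 10 mm thick, flat on the table, turned up to 0.55 rad from the robot's axes; origin at the centre of its underside. The pin press is to roll along its +y. Rolling without slip, the pin advances half as far as a fingertip driving its top, so a fingertip runs ahead of the axis: use several strokes
- sheet_mid (a point): the middle of the paper sheet, on the board's top (10 mm above the table), axes as the board's. The sheet is fixed, paper thin, 200 mm (x) by 90 mm (y), with a blue motif; it ends 45 mm either side of its middle along y, leaving a bare strip 80 mm wide on either side
- strip_mid (a point): the middle of the bare strip on the sheet's far (+y) side, on the board's top, 85 mm in +y from the sheet's middle; axes as the board's. The axis of the pin press must finish above the line through this point along the board's x
- jar: bystander: open clear glass jar, 68 mm in diameter, 80 mm high, standing beyond the board's +y edge; origin under its centre
- tube_a: bystander: white paint tube, 140 mm long, 37 mm thick, lying beyond the board's -y edge; origin at its cap end, on the table
- tube_b: bystander: another such paint tube, left of the robot; origin at its cap end, on the table
- tin_lid: bystander: metal tin lid, 72 mm in diameter, 12 mm high, beyond the board; origin under its centre
- brush: bystander: paint brush about 200 mm long lying beyond the board
- palette_knife: bystander: palette knife about 200 mm long lying to the right
- ink_jar: bystander: closed white ink jar with a black cap, 64 mm in diameter, 75 mm high, to the right, near the robot; origin under its centre

How it is judged:
On the way, in this order (a step that is already met when the one before it is completed fails the run):
1. fingers press on top of the pin press (over 1 N) while it is over the first half of the sheet (y of pin in the frame of sheet_mid between -0.045 and 0 m and contact force between the fingers and pin above 1 N and height (world z) of the grasp point above 0.09 m), for 0.1 s.
2. fingers press on top of the pin press (over 1 N) while it is over the second half of the sheet (y of pin in the frame of sheet_mid between 0 and 0.045 m and contact force between the fingers and pin above 1 N and height (world z) of the grasp point above 0.09 m), for 0.1 s.
At the end, for the whole second after the job is handed in: the pin press lies still on the board, its axis within 15 mm of the middle line of the far bare strip, square to within 0.17 rad, within 30 mm of centred sideways, and has turned over by rolling (its own z axis, up at the start, more than 1.1 rad from vertical) (y of pin in the frame of strip_mid between -0.015 and 0.015 m and x of pin in the frame of strip_mid between -0.03 and 0.03 m and z of pin in the frame of strip_mid between 0.035 and 0.045 m and angle between the x axis of pin and the x axis of board, either way round below 0.17 rad and angle between pin's own z axis and vertical above 1.1 rad and linear speed of pin below 0.01 m/s and angular speed of pin below 0.25 rad/s); the robot touches nothing.
It fails at once if the pin press is lifted (height (world z) of pin above 0.062 m).
It fails at once if the pin press leaves the board (height (world z) of pin below 0.043 m).
It fails at once if a bystander is moved more than 20 mm (distance of any of jar, tube_a, tube_b, tin_lid, brush, palette_knife, ink_jar from where it was at the start of the episode above 0.02 m).
It also fails if it takes over 69 s, if anything falls off the work surface, if the arm or the gripper's body presses on something with over 40 N, if the wrist force passes 120 N, or if a joint passes its speed limit or range.

## Robot

A 6-joint arm with a two-finger parallel gripper is mounted at the origin on the work surface. World frame = base frame: x ahead of the robot, y to its left, z up, the work surface at z = 0. Lengths are in m, angles in rad, forces in N, time in s.
With the tool pointing down it reaches from about 0.425 to 0.95 m from the base axis. Payload 3.5 kg.
Tool frame: the origin (TCP) lies midway between the tips of the shut fingers; the grasp point (between the pads) lies 19 mm behind it; z points along the fingers, y is the line along which they close (so a half turn about z gives the same grasp; the last joint's range is limited). The gripper opens to 85 mm and grips with 20 to 120 N. Pads are 22 mm wide; open, the fingers measure 114 mm over their backs; the gripper's body (76 mm by 85 mm) begins 54 mm behind the grasp point. The pads swing forward as they close: fully open they stand 13 mm farther back than shut.
Start: joints at [-1.28, 0.286, 1.577, -0, 1.279, -0.15], TCP at [0.288, -0.61, 0.206] pointing down, gripper open.
Joint ranges: [-2.77, 2.77], [-0.9, 2.22], [0.21, 2.48], [-1.53, 4.67], [0.24, 2.81], [-2.84, 2.84]. Speed limits (rad/s): [2.79, 2.79, 3.14, 3.14, 3.14, 3.14].

## Interface

Orientations are given as [roll, pitch, yaw] about the fixed x, y, z axes, in that order (R = Rz(yaw) Ry(pitch) Rx(roll)).
In Python, from plant import telemetry, cams, manip, finder gives the robot as it stands.
- The arm moves only by the tool servo_tool, never from a script. Its argument "series" is a list of rows, each an object of numbers: "x", "y", "z": the shift along the tool's x, y, z in cm; "wx", "wy", "wz": the turn, a rotation vector about the tool's x, y, z in degrees; "claw": the opening in per cent of the stroke, from 0 (shut) to 100 (fully open). A call has 1 to 10 rows; each row is the pose to reach, as a shift and turn from the pose commanded when the call began, along the tool's axes at that moment; what a row does not reach only later rows make up. A row lasts 1/12 s, in which the tool goes at most 41.7 mm and 7.16 degrees, less where a joint would pass 70% of its speed; a pose out of reach is approached as far as the arm can. A call with a gripper value outside its range is refused whole. The fingers move at their own pace and stop on an object; the grip force is fixed at half the most. Time passes only in rows, so rows that repeat a pose let the fingers close. It gives the time, the measured TCP pose, the force, the opening and the grip force at its end, in the units of the state.
- telemetry.observe(): the state, without advancing time (a new reading comes with each control period).
- cams.snapshot(name): name is "side" or "top"; returns the picture (400x640x3 uint8, red, green, blue); there is no depth.
- cams.camera_info(name): a dict with "intrinsics" (3x3 intrinsics, pixels), "R" (3x3) and "t" (3): a world point X has camera coordinates R X + t. Camera axes: x right, y down, z forward; pixel columns grow to the right and rows downward; lengths in m; the calibration is good to about 2 mm. A picture is of the moment at which its call begins. camera_info takes no time and is no camera call.
- manip.close_job(): hands the job in; it is judged then, once.
Trained networks look in the newest picture that a camera, given by its name, has taken for a name from the list of things; names that differ only in an ending like _2 or _b are one class to them, and where a whole thing is asked for, a point or a joint stands for the part that bears it (a point fixed in the world has none). Each returns a list of dicts, best first, with "conf" (0 to 1); they miss things now and then, are a little off and sometimes report something else, mostly with a low value. They report only what shows in the picture. A call takes as long as a camera call.
- finder.trace(thing, camera): "region" (400x640 bool, what is visible of it) and "box" ([left, top, width, height] in pixels, round what is visible of it).
- finder.landmark_of(thing, camera): "xy" ([column, row] in pixels: a listed point, or the origin of a listed thing).
The state is a dict: "time": time; "joint_pos": joint angles; "qd": joint speeds; "tau": joint torques, N m; "tool_pos": TCP position; "eef_rot": TCP orientation; "force": force on the tool from outside, world axes, zero at the start; "moment": the same for the moment, N m; "finger_gap": finger opening in m; "grip_force": force on a finger pad.
Only numpy, scipy, OpenCV 4.12 (cv2) and the standard library are available. Lean on these libraries where they do the work, as an engineer would, in place of code of your own. Each camera call takes 0.05 s, during which the arm holds its last target. There are 200 camera calls.

## Working session

There is one attempt and no reset: what is moved stays moved. The work goes in short steps, Python scripts to look and compute and a tool call to move; the robot and the scene stay as the last step left them, time stands still between calls to the robot, and variables do not carry over. Pictures are saved under pics/ and viewed, at most 10 in all, crops included, and the job is handed in when it is done.

Besides the shell and the picture viewer there is one more tool, called after "Request:" as a command line: name --argument value ..., lists and objects as JSON in quotes. servo_tool: Moves the arm, as the interface text tells. Its arguments: {"type":"object","properties":{"series":{"type":"array","items":{"type":"object","properties":{"x":{"type":"number"},"y":{"type":"number"},"z":{"type":"number"},"wx":{"type":"number"},"wy":{"type":"number"},"wz":{"type":"number"},"claw":{"type":"number"}}}}},"required":["series"]}

```bash
mkdir -p pics; cat > h.py <<'E'
import numpy as np, cv2
from plant import telemetry, cams, manip, finder
def ray(cam,uv,z):
    c=cams.camera_info(cam);K,R,t=map(np.array,(c["intrinsics"],c["R"],c["t"]))
    d=R.T@np.linalg.inv(K)@np.array([uv[0],uv[1],1.]);o=-R.T@t
    return o+d*(z-o[2])/d[2]
def snap(cam,name=None):
    im=cams.snapshot(cam)
    if name: cv2.imwrite('pics/'+name,im[:,:,::-1])
    return im
E
python3 - <<'E'
from h import *
for c in("top","side"):
    snap(c,c+"0.png")
    for n,z in(("pin",.05),("board",0),("sheet_mid",.01),("strip_mid",.01),("jar",0)):
        for d in finder.landmark_of(n,c)[:2]: print(c,n,d["conf"],np.round(d["xy"]),ray(c,d["xy"],z).round(4))
    for n in("pin","board"):
        for d in finder.trace(n,c)[:1]:
            m=d["region"].astype(np.uint8);cs=max(cv2.findContours(m,0,2)[0],key=cv2.contourArea)
            print(c,n,d["conf"],d["box"],cv2.minAreaRect(cs))
            np.save(f"{c}_{n}.npy",m)
print(telemetry.observe())
E
```

```text
top pin 0.64 [335. 200.] [ 0.5447 -0.0808  0.05  ]
top board 0.62 [310. 199.] [ 0.5642 -0.0078  0.    ]
top sheet_mid 0.86 [308. 197.] [ 0.5674 -0.0012  0.01  ]
top strip_mid 0.7 [282. 190.] [0.5953 0.0744 0.01  ]
top strip_mid 0.56 [284. 122.] [0.8141 0.0567 0.01  ]
top jar 0.77 [247. 191.] [0.6039 0.1813 0.    ]
top pin 0.83 [318.3, 163.2, 35.4, 74.5] ((336.2042236328125, 201.18734741210938), (28.216215133666992, 73.2962875366211), 8.841814994812012)
top board 0.62 [260.0, 152.4, 98.9, 100.6] ((308.2223815917969, 197.85330200195312), (83.56764221191406, 91.05281066894531), 11.592175483703613)
side pin 0.6 [331. 193.] [ 0.5364 -0.0719  0.05  ]
side pin 0.53 [307. 234.] [0.5835 0.1129 0.05  ]
side board 0.84 [319. 219.] [ 0.5656 -0.0078  0.    ]
side sheet_mid 0.96 [317. 217.] [ 0.5725 -0.0023  0.01  ]
side sheet_mid 0.22 [298. 265.] [0.5983 0.1897 0.01  ]
side strip_mid 0.68 [306. 237.] [0.5905 0.0841 0.01  ]
side jar 0.72 [295. 265.] [0.606  0.1824 0.    ]
side pin 0.74 [293.8, 173.8, 71.6, 34.8] ((331.0292663574219, 190.36341857910156), (70.05257415771484, 26.540353775024414), 12.094757080078125)
side board 0.59 [259.5, 182.8, 119.2, 80.9] ((317.09295654296875, 218.34072875976562), (106.897216796875, 63.58129119873047), 16.886791229248047)
{'time': 0.8, 'joint_pos': array([-1.28002490e+00,  2.86242923e-01,  1.57668470e+00,  8.22998311e-06,
        1.27863425e+00, -1.50036880e-01]), 'qd': array([-0.00141381,  0.00252041, -0.00044123, -0.00129141, -0.00114761,
        0.00045424]), 'tau': array([-2.35759444e-05, -4.05915678e+01, -2.92921400e+01, -1.06182029e-04,
        4.80565886e-04,  8.64831918e-06]), 'tool_pos': array([ 0.28800478, -0.61045802,  0.20597125]), 'eef_rot': array([ 3.14156105e+00, -3.19253400e-06,  4.40805940e-01]), 'force': array([ 0.48390135, -0.08725307, -0.42655148]), 'moment': array([ 0.0257336 ,  0.06189513, -0.01723741]), 'grip_force': 0.0, 'finger_gap': 0.08508302830423604}
```

View pics/top0.png

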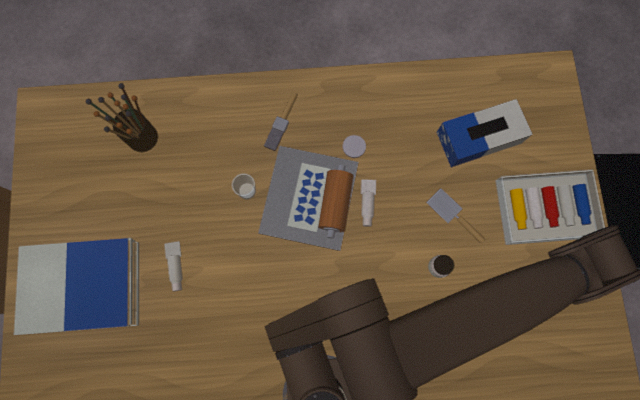

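View pics/side0.png

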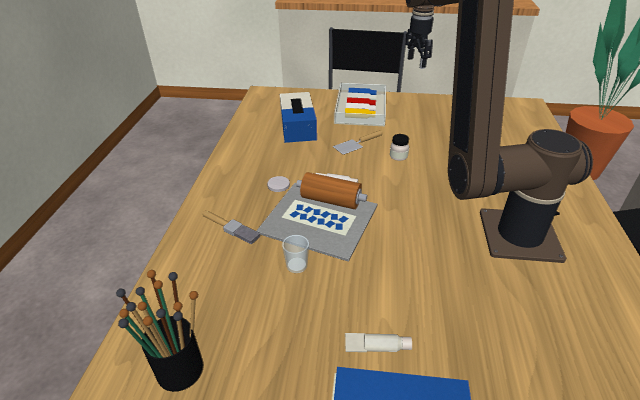

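```bash
cat >> h.py <<'E'
from scipy.optimize import minimize
from scipy.spatial.transform import Rotation as Ro
def hullmask(cam,P):
    c=cams.camera_info(cam);p=(np.array(c["R"])@P.T).T+c["t"];p=(np.array(c["intrinsics"])@p.T).T
    p=p[:,:2]/p[:,2:];m=np.zeros((1600,2560),np.uint8)
    cv2.fillConvexPoly(m,cv2.convexHull(((p+.5)*4).astype(np.float32)).round().astype(np.int32),1)
    return cv2.resize(m.astype(np.float32),(640,400),interpolation=cv2.INTER_AREA)
def local(q,P): return P@np.array([[np.cos(q[2]),np.sin(q[2]),0],[-np.sin(q[2]),np.cos(q[2]),0],[0,0,1]])+[q[0],q[1],0]
A=np.linspace(0,2*np.pi,40)
cyl=lambda L,r:np.array([[x,r*np.cos(a),.05+r*np.sin(a)] for x in(-L,L) for a in A])
PIN=[cyl(.085,.04),cyl(.11,.011)]
BOARD=[np.array([[x,y,z] for x in(-.14,.14) for y in(-.125,.125) for z in(0,.01)])]
def fit(parts,masks,q0):
    def f(q):
        return sum(np.abs(np.max([hullmask(c,local(q,P)) for P in parts],0)-m).sum()/m.sum() for c,m in masks.items())
    S=np.array(q0)+np.vstack([np.zeros(3),np.diag([.02,.02,.15])])
    r=minimize(f,q0,method="Nelder-Mead",options=dict(initial_simplex=S,xatol=2e-4,fatol=1e-4));return r.x,r.fun
def rel(pin,b): # pin in board frame
    d=pin[:2]-b[:2];c,s=np.cos(b[2]),np.sin(b[2]);return np.array([c*d[0]+s*d[1],-s*d[0]+c*d[1],pin[2]-b[2]])
def tip(b,t): # tool in board frame
    return rel(np.r_[t["tool_pos"][:2],t["eef_rot"][2]-np.pi/2],b)
E
python3 - <<'E'
from h import *
M={n:{c:np.load(f"{c}_{n}.npy").astype(np.float32) for c in("top","side")} for n in("pin","board")}
for c in("top","side"): M["board"][c]=np.maximum(M["board"][c],0)
for cs in(("top",),("side",),("top","side")):
    p,e=fit(PIN,{c:M["pin"][c] for c in cs},[.542,-.077,-.25])
    # board: model includes pin silhouette in union
    def fb():
        mm={c:np.maximum(M["board"][c],M["pin"][c]) for c in cs}
        def f(q): return sum(np.abs(np.max([hullmask(c,local(q,BOARD[0]))]+[hullmask(c,local(p,P)) for P in PIN],0)-m).sum()/m.sum() for c,m in mm.items())
        q0=np.array([.566,-.006,-.25]);S=q0+np.vstack([np.zeros(3),np.diag([.02,.02,.15])])
        r=minimize(f,q0,method="Nelder-Mead",options=dict(initial_simplex=S,xatol=2e-4,fatol=1e-4));return r.x,r.fun
    b,eb=fb();print(cs,p.round(4),round(e,3),b.round(4),round(eb,3),rel(p,b).round(4))
np.save("board.npy",b)
t=telemetry.observe();yaw=b[2]+np.pi/2
R0=Ro.from_euler("xyz",t["eef_rot"])
for q in((0,-.09),(0,-.08)):pass
tgt=np.r_[p[:2],.16]-t["tool_pos"]
print("shift cm",(R0.inv().apply(tgt)*100).round(2),"turn",np.degrees((R0.inv()*Ro.from_euler("xyz",[np.pi,0,yaw])).as_rotvec()).round(2))
E
```

```text
('top',) [ 0.5427 -0.083  -0.2408] 0.044 [ 0.5693 -0.0048 -0.2887] 0.034 [-0.0032 -0.0826  0.0479]
('side',) [ 0.5406 -0.0841 -0.2479] 0.062 [ 0.5666 -0.0095 -0.2964] 0.067 [-0.003  -0.0789  0.0485]
('top', 'side') [ 0.5417 -0.0832 -0.24  ] 0.111 [ 0.5681 -0.0067 -0.2841] 0.111 [-0.0039 -0.0809  0.0441]
shift cm [ 45.44 -36.86   4.6 ] turn [  0.     0.   -48.47]
```

Request:
servo_tool --series '[{"x":22,"y":-18,"z":0,"wz":-51,"claw":70},{"x":22,"y":-18,"z":0,"wz":-51,"claw":70},{"x":22,"y":-18,"z":0,"wz":-51,"claw":70},{"x":22,"y":-18,"z":0,"wz":-51,"claw":70},{"x":22,"y":-18,"z":0,"wz":-51,"claw":70},{"x":22,"y":-18,"z":0,"wz":-51,"claw":70},{"x":22,"y":-18,"z":0,"wz":-51,"claw":70},{"x":22,"y":-18,"z":0,"wz":-51,"claw":70},{"x":22,"y":-18,"z":0,"wz":-51,"claw":70}]'

```text
invalid input at $.series[0]: expected keys x, y, z, wx, wy, wz, claw
```

Request:
servo_tool --series '[{"x":22,"y":-18,"z":0,"wx":0,"wy":0,"wz":-51,"claw":70},{"x":22,"y":-18,"z":0,"wx":0,"wy":0,"wz":-51,"claw":70},{"x":22,"y":-18,"z":0,"wx":0,"wy":0,"wz":-51,"claw":70},{"x":22,"y":-18,"z":0,"wx":0,"wy":0,"wz":-51,"claw":70},{"x":22,"y":-18,"z":0,"wx":0,"wy":0,"wz":-51,"claw":70},{"x":22,"y":-18,"z":0,"wx":0,"wy":0,"wz":-51,"claw":70},{"x":22,"y":-18,"z":0,"wx":0,"wy":0,"wz":-51,"claw":70},{"x":22,"y":-18,"z":0,"wx":0,"wy":0,"wz":-51,"claw":70},{"x":22,"y":-18,"z":0,"wx":0,"wy":0,"wz":-51,"claw":70},{"x":22,"y":-18,"z":0,"wx":0,"wy":0,"wz":-51,"claw":70}]'

```text
time: 1.63
tool_pos: [0.4102, -0.3542, 0.2063]
eef_rot: [3.141, 0.001, 1.33]
force: [-0.1, 0.2, -0.6]
finger_gap: 0.0597
grip_force: 0.0
```

Request:
servo_tool --series '[{"x":28.2,"y":6.3,"z":6,"wx":0,"wy":0,"wz":0,"claw":70},{"x":28.2,"y":6.3,"z":6,"wx":0,"wy":0,"wz":0,"claw":70},{"x":28.2,"y":6.3,"z":6,"wx":0,"wy":0,"wz":0,"claw":70},{"x":28.2,"y":6.3,"z":6,"wx":0,"wy":0,"wz":0,"claw":70},{"x":28.2,"y":6.3,"z":6,"wx":0,"wy":0,"wz":0,"claw":70},{"x":28.2,"y":6.3,"z":6,"wx":0,"wy":0,"wz":0,"claw":70},{"x":28.2,"y":6.3,"z":6,"wx":0,"wy":0,"wz":0,"claw":70},{"x":28.2,"y":6.3,"z":6,"wx":0,"wy":0,"wz":0,"claw":70},{"x":28.2,"y":6.3,"z":6,"wx":0,"wy":0,"wz":0,"claw":70},{"x":28.2,"y":6.3,"z":6,"wx":0,"wy":0,"wz":0,"claw":70}]'

```text
time: 2.47
tool_pos: [0.5385, -0.0962, 0.1459]
eef_rot: [-3.141, 0.001, 1.33]
force: [0.9, 0.2, -0.6]
finger_gap: 0.0596
grip_force: 0.0
```

Request:
servo_tool --series '[{"x":0,"y":0,"z":3,"wx":0,"wy":0,"wz":0,"claw":70},{"x":0,"y":0,"z":4.5,"wx":0,"wy":0,"wz":0,"claw":70},{"x":0,"y":0,"z":5.3,"wx":0,"wy":0,"wz":0,"claw":70},{"x":0,"y":0,"z":5.5,"wx":0,"wy":0,"wz":0,"claw":70},{"x":0,"y":0,"z":5.6,"wx":0,"wy":0,"wz":0,"claw":70},{"x":0,"y":0,"z":5.7,"wx":0,"wy":0,"wz":0,"claw":70},{"x":0,"y":0,"z":5.8,"wx":0,"wy":0,"wz":0,"claw":70},{"x":0,"y":0,"z":5.8,"wx":0,"wy":0,"wz":0,"claw":70}]'

```text
time: 3.13
tool_pos: [0.539, -0.0953, 0.0889]
eef_rot: [3.14, 0.0, 1.331]
force: [0.1, 0.3, 0.3]
finger_gap: 0.0596
grip_force: 0.0
```

Request:
servo_tool --series '[{"x":0,"y":0,"z":0.1,"wx":0,"wy":0,"wz":0,"claw":70},{"x":0,"y":0,"z":0.2,"wx":0,"wy":0,"wz":0,"claw":70},{"x":0,"y":0,"z":0.25,"wx":0,"wy":0,"wz":0,"claw":70},{"x":0,"y":0,"z":0.3,"wx":0,"wy":0,"wz":0,"claw":70},{"x":0,"y":0,"z":0.3,"wx":0,"wy":0,"wz":0,"claw":70}]'

```text
time: 3.55
tool_pos: [0.5383, -0.0947, 0.0848]
eef_rot: [-3.141, -0.0, 1.331]
force: [0.3, 0.4, -0.3]
finger_gap: 0.0597
grip_force: 0.0
```

Request:
servo_tool --series '[{"x":0,"y":0,"z":0.1,"wx":0,"wy":0,"wz":0,"claw":70},{"x":0,"y":0,"z":0.15,"wx":0,"wy":0,"wz":0,"claw":70},{"x":0,"y":0,"z":0.2,"wx":0,"wy":0,"wz":0,"claw":70},{"x":0,"y":0,"z":0.2,"wx":0,"wy":0,"wz":0,"claw":70}]'

```text
time: 3.88
tool_pos: [0.5383, -0.0948, 0.0827]
eef_rot: [-3.141, -0.0, 1.331]
force: [0.0, 1.0, -0.2]
finger_gap: 0.0598
grip_force: 0.0
```

Request:
servo_tool --series '[{"x":0,"y":0,"z":0.1,"wx":0,"wy":0,"wz":0,"claw":70},{"x":0,"y":0,"z":0.15,"wx":0,"wy":0,"wz":0,"claw":70},{"x":0,"y":0,"z":0.2,"wx":0,"wy":0,"wz":0,"claw":70},{"x":0,"y":0,"z":0.2,"wx":0,"wy":0,"wz":0,"claw":70}]'

```text
time: 4.22
tool_pos: [0.5383, -0.0948, 0.0808]
eef_rot: [-3.141, -0.0, 1.331]
force: [-0.2, -0.8, -0.3]
finger_gap: 0.0593
grip_force: 0.0
```

Request:
servo_tool --series '[{"x":0,"y":0,"z":0.1,"wx":0,"wy":0,"wz":0,"claw":70},{"x":0,"y":0,"z":0.15,"wx":0,"wy":0,"wz":0,"claw":70},{"x":0,"y":0,"z":0.2,"wx":0,"wy":0,"wz":0,"claw":70},{"x":0,"y":0,"z":0.2,"wx":0,"wy":0,"wz":0,"claw":70}]'

```text
time: 4.55
tool_pos: [0.5383, -0.0948, 0.0788]
eef_rot: [-3.141, -0.0, 1.331]
force: [0.5, -0.2, 0.7]
finger_gap: 0.0602
grip_force: 0.0
```

```bash
python3 - <<'E'
from h import *
im=snap("side");cv2.imwrite("pics/s1.png",cv2.resize(im[130:260,250:400,::-1],None,fx=4,fy=4,interpolation=2))
print(telemetry.observe()["force"],telemetry.observe()["tool_pos"])
E
```

```text
[-0.42999567  0.09629922  0.20495531] [ 0.53835311 -0.0948089   0.07886855]
```

View pics/s1.png

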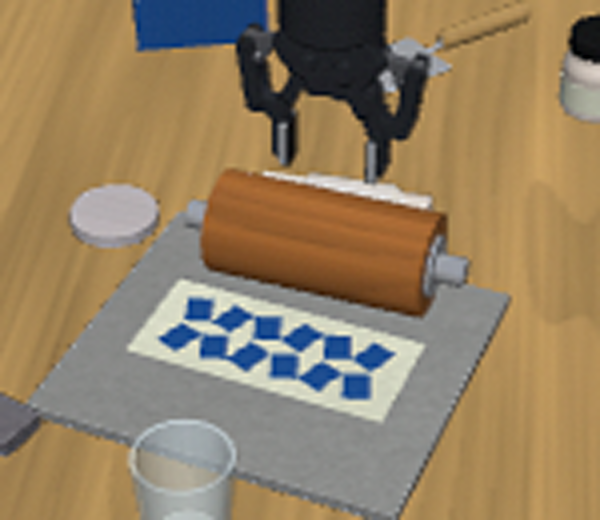

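Request:
servo_tool --series '[{"x":0,"y":0,"z":0.1,"wx":0,"wy":0,"wz":0,"claw":70},{"x":0,"y":0,"z":0.15,"wx":0,"wy":0,"wz":0,"claw":70},{"x":0,"y":0,"z":0.2,"wx":0,"wy":0,"wz":0,"claw":70},{"x":0,"y":0,"z":0.2,"wx":0,"wy":0,"wz":0,"claw":70}]'

```text
time: 4.93
tool_pos: [0.5383, -0.0948, 0.0768]
eef_rot: [-3.141, -0.0, 1.331]
force: [-0.0, -0.2, -0.0]
finger_gap: 0.0597
grip_force: 0.0
```

Request:
servo_tool --series '[{"x":0,"y":0,"z":-1.5,"wx":0,"wy":0,"wz":0,"claw":30},{"x":0,"y":0,"z":-1.5,"wx":0,"wy":0,"wz":0,"claw":30},{"x":0,"y":0,"z":-1.5,"wx":0,"wy":0,"wz":0,"claw":30},{"x":0,"y":0,"z":-1.0,"wx":0,"wy":0,"wz":0,"claw":30},{"x":0,"y":0,"z":-0.9,"wx":0,"wy":0,"wz":0,"claw":30},{"x":0,"y":0,"z":-0.8,"wx":0,"wy":0,"wz":0,"claw":30},{"x":0,"y":0,"z":-0.8,"wx":0,"wy":0,"wz":0,"claw":30}]'

```text
time: 5.52
tool_pos: [0.5377, -0.0946, 0.0838]
eef_rot: [-3.14, -0.0, 1.331]
force: [0.1, -0.7, 0.5]
finger_gap: 0.0259
grip_force: 0.0
```

Request:
servo_tool --series '[{"x":0,"y":0,"z":0.05,"wx":0,"wy":0,"wz":0,"claw":30},{"x":0,"y":0,"z":0.1,"wx":0,"wy":0,"wz":0,"claw":30},{"x":0,"y":0,"z":0.15,"wx":0,"wy":0,"wz":0,"claw":30},{"x":0,"y":0,"z":0.2,"wx":0,"wy":0,"wz":0,"claw":30},{"x":0,"y":0,"z":0.2,"wx":0,"wy":0,"wz":0,"claw":30}]'

```text
time: 5.93
tool_pos: [0.5383, -0.0948, 0.0828]
eef_rot: [-3.141, -0.0, 1.331]
force: [0.1, 1.6, 0.2]
finger_gap: 0.0256
grip_force: 0.0
```

Request:
servo_tool --series '[{"x":0,"y":0,"z":0.05,"wx":0,"wy":0,"wz":0,"claw":30},{"x":0,"y":0,"z":0.1,"wx":0,"wy":0,"wz":0,"claw":30},{"x":0,"y":0,"z":0.15,"wx":0,"wy":0,"wz":0,"claw":30},{"x":0,"y":0,"z":0.2,"wx":0,"wy":0,"wz":0,"claw":30},{"x":0,"y":0,"z":0.2,"wx":0,"wy":0,"wz":0,"claw":30}]'

```text
time: 6.35
tool_pos: [0.5383, -0.0948, 0.0808]
eef_rot: [-3.141, -0.0, 1.331]
force: [0.1, -0.0, -0.5]
finger_gap: 0.0256
grip_force: 0.0
```

Request:
servo_tool --series '[{"x":0,"y":0,"z":-1.2,"wx":0,"wy":0,"wz":0,"claw":30},{"x":1.2,"y":0,"z":-1.2,"wx":0,"wy":0,"wz":0,"claw":30},{"x":1.2,"y":0,"z":-0.9,"wx":0,"wy":0,"wz":0,"claw":30},{"x":1.2,"y":0,"z":-0.8,"wx":0,"wy":0,"wz":0,"claw":30},{"x":1.2,"y":0,"z":-0.7,"wx":0,"wy":0,"wz":0,"claw":30},{"x":1.2,"y":0,"z":-0.6,"wx":0,"wy":0,"wz":0,"claw":30},{"x":1.2,"y":0,"z":-0.5,"wx":0,"wy":0,"wz":0,"claw":30},{"x":1.2,"y":0,"z":-0.5,"wx":0,"wy":0,"wz":0,"claw":30}]'

```text
time: 7.02
tool_pos: [0.5409, -0.0832, 0.0854]
eef_rot: [-3.141, -0.0, 1.331]
force: [0.1, -0.1, 0.2]
finger_gap: 0.0258
grip_force: 0.0
```

```bash
python3 - <<'E'
from h import *
im=snap("side");cv2.imwrite("pics/s2.png",cv2.resize(im[130:230,260:400,::-1],None,fx=5,fy=5,interpolation=2))
b=np.load("board.npy")
d=finder.trace("pin","side")
if d: print(d[0]["conf"],rel(fit(PIN,{"side":d[0]["region"].astype(np.float32)},[.542,-.08,-.24])[0],b), tip(b,telemetry.observe()))
E
```

```text
0.91 [-0.00507101 -0.0831799   0.05450949] [-0.00442688 -0.0810923   0.04401987]
```

View pics/s2.png

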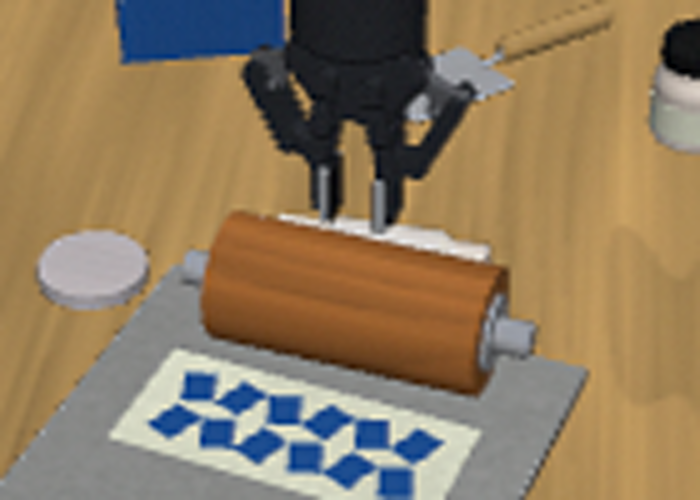

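Request:
servo_tool --series '[{"x":0,"y":0,"z":0.1,"wx":0,"wy":0,"wz":0,"claw":30},{"x":0,"y":0,"z":0.2,"wx":0,"wy":0,"wz":0,"claw":30},{"x":0,"y":0,"z":0.3,"wx":0,"wy":0,"wz":0,"claw":30},{"x":0,"y":0,"z":0.4,"wx":0,"wy":0,"wz":0,"claw":30},{"x":0,"y":0,"z":0.4,"wx":0,"wy":0,"wz":0,"claw":30}]'

```text
time: 7.53
tool_pos: [0.541, -0.0831, 0.0816]
eef_rot: [-3.141, -0.0, 1.331]
force: [-0.8, -1.0, 0.1]
finger_gap: 0.0256
grip_force: 0.0
```

Request:
servo_tool --series '[{"x":0,"y":0,"z":0.05,"wx":0,"wy":0,"wz":0,"claw":30},{"x":0,"y":0,"z":0.1,"wx":0,"wy":0,"wz":0,"claw":30},{"x":0,"y":0,"z":0.15,"wx":0,"wy":0,"wz":0,"claw":30},{"x":0,"y":0,"z":0.2,"wx":0,"wy":0,"wz":0,"claw":30},{"x":0,"y":0,"z":0.2,"wx":0,"wy":0,"wz":0,"claw":30}]'

```text
time: 7.95
tool_pos: [0.5412, -0.0832, 0.0798]
eef_rot: [-3.141, -0.0, 1.331]
force: [-0.6, -0.3, 0.0]
finger_gap: 0.0254
grip_force: 0.0
```

Request:
servo_tool --series '[{"x":0,"y":0,"z":0.05,"wx":0,"wy":0,"wz":0,"claw":30},{"x":0,"y":0,"z":0.1,"wx":0,"wy":0,"wz":0,"claw":30},{"x":0,"y":0,"z":0.15,"wx":0,"wy":0,"wz":0,"claw":30},{"x":0,"y":0,"z":0.2,"wx":0,"wy":0,"wz":0,"claw":30},{"x":0,"y":0,"z":0.2,"wx":0,"wy":0,"wz":0,"claw":30}]'

```text
time: 8.37
tool_pos: [0.5411, -0.0832, 0.0778]
eef_rot: [-3.141, -0.0, 1.331]
force: [0.3, 0.2, -0.2]
finger_gap: 0.0255
grip_force: 0.0
```

```bash
python3 - <<'E'
from h import *
im=snap("side");cv2.imwrite("pics/s3.png",cv2.resize(im[130:230,260:400,::-1],None,fx=5,fy=5,interpolation=2))
t=telemetry.observe();print(t["force"],t["tool_pos"])
for c in ["side","top"]:
  i=cams.camera_info(c);print(c,-np.array(i["R"]).T@i["t"])
i=cams.camera_info("side")
for P in ([.541,-.083,.078],[.5418,-.083,.09]):
  q=np.array(i["intrinsics"])@(np.array(i["R"])@P+i["t"]);q=q/q[2];print((q[:2]-[260,130])*5)
E
```

```text
[-0.3251454  -0.49282948  0.23361511] [ 0.5411853  -0.08314857  0.0778559 ]
side [0.44066722 0.94964859 0.85064564]
top [ 0.21900587 -0.01087269  1.53325097]
[351.51492782 263.8212668 ]
[350.2748343  247.40837454]
```

View pics/s3.png

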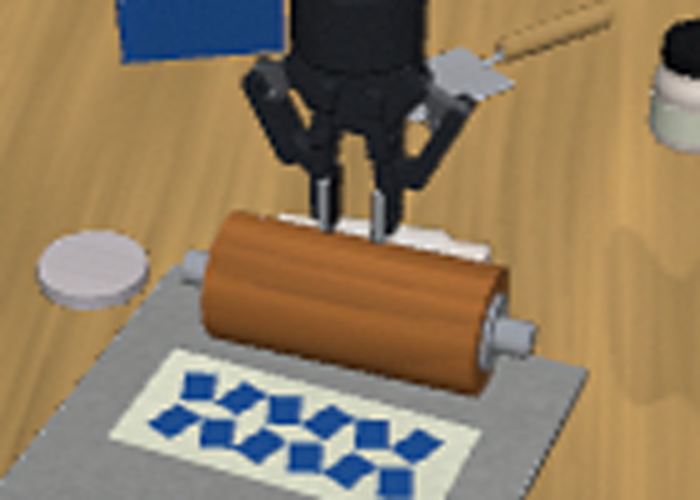

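Request:
servo_tool --series '[{"x":0,"y":0,"z":-1.4,"wx":0,"wy":0,"wz":0,"claw":0},{"x":0,"y":0,"z":-1.4,"wx":0,"wy":0,"wz":0,"claw":0},{"x":0,"y":0,"z":-1.4,"wx":0,"wy":0,"wz":0,"claw":0},{"x":0,"y":0,"z":-1.4,"wx":0,"wy":0,"wz":0,"claw":0},{"x":0,"y":0,"z":-1.2,"wx":0,"wy":0,"wz":0,"claw":0},{"x":0,"y":0,"z":-1.0,"wx":0,"wy":0,"wz":0,"claw":0},{"x":0,"y":0,"z":-0.9,"wx":0,"wy":0,"wz":0,"claw":0},{"x":0,"y":0,"z":-0.8,"wx":0,"wy":0,"wz":0,"claw":0},{"x":0,"y":0,"z":-0.8,"wx":0,"wy":0,"wz":0,"claw":0}]'

```text
time: 9.17
tool_pos: [0.5409, -0.0831, 0.0853]
eef_rot: [-3.141, -0.0, 1.331]
force: [-0.2, -0.1, -1.0]
finger_gap: -0.0001
grip_force: 0.0
```

```bash
python3 - <<'E'
from h import *
im=snap("side");cv2.imwrite("pics/s4.png",cv2.resize(im[130:230,260:400,::-1],None,fx=5,fy=5,interpolation=2))
t=telemetry.observe();print(t["force"],t["tool_pos"])
i=cams.camera_info("side")
for P in (t["tool_pos"],[.5418,-.083,.09]):
  q=np.array(i["intrinsics"])@(np.array(i["R"])@P+i["t"]);q=q/q[2];print((q[:2]-[260,130])*5)
E
```

```text
[0.68593525 0.19626829 0.75220537] [ 0.54102345 -0.08313741  0.08555761]
[351.56760531 253.42066843]
[350.2748343  247.40837454]
```

View pics/s4.png

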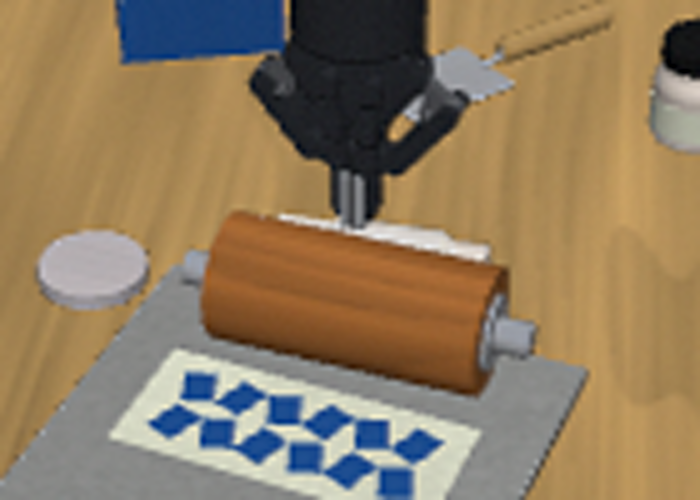

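Request:
servo_tool --series '[{"x":0,"y":0,"z":0.2,"wx":0,"wy":0,"wz":0,"claw":0},{"x":0,"y":0,"z":0.4,"wx":0,"wy":0,"wz":0,"claw":0},{"x":0,"y":0,"z":0.6,"wx":0,"wy":0,"wz":0,"claw":0},{"x":0,"y":0,"z":0.7,"wx":0,"wy":0,"wz":0,"claw":0},{"x":0,"y":0,"z":0.8,"wx":0,"wy":0,"wz":0,"claw":0},{"x":0,"y":0,"z":0.8,"wx":0,"wy":0,"wz":0,"claw":0}]'

```text
time: 9.72
tool_pos: [0.5411, -0.0831, 0.0776]
eef_rot: [-3.141, -0.0, 1.331]
force: [-0.6, -0.5, -0.3]
finger_gap: -0.0004
grip_force: 0.0
```

```bash
python3 - <<'E'
from h import *
im=snap("side");cv2.imwrite("pics/s5.png",cv2.resize(im[100:230,240:400,::-1],None,fx=3,fy=3,interpolation=2))
im=snap("top");cv2.imwrite("pics/t5.png",cv2.resize(im[130:270,240:400,::-1],None,fx=3,fy=3,interpolation=2))
cv2.imwrite("pics/c5.png",np.hstack([cv2.resize(cv2.imread("pics/s5.png"),(398,320)),cv2.resize(cv2.imread("pics/t5.png"),(398,320))]))
t=telemetry.observe();print(t["force"],t["tool_pos"])
E
```

```text
[ 0.15482141 -1.12520416 -1.08586513] [ 0.54122918 -0.08317858  0.07790021]
```

View pics/c5.png

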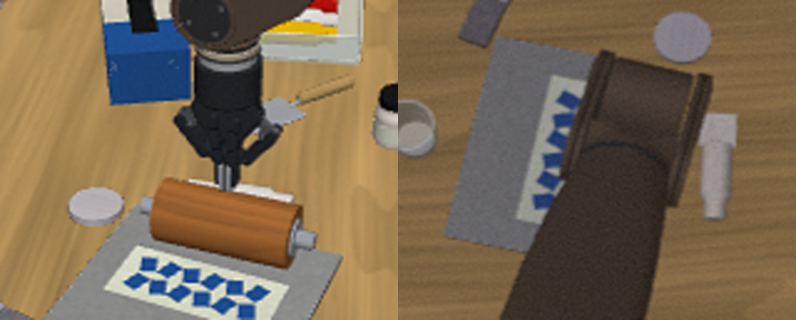

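Request:
servo_tool --series '[{"x":0,"y":0,"z":-2,"wx":0,"wy":0,"wz":0,"claw":0},{"x":2.5,"y":0,"z":-2,"wx":0,"wy":0,"wz":0,"claw":0},{"x":2.5,"y":0,"z":-1.7,"wx":0,"wy":0,"wz":0,"claw":0},{"x":2.5,"y":0,"z":-1.5,"wx":0,"wy":0,"wz":0,"claw":0},{"x":2.5,"y":0,"z":-1.4,"wx":0,"wy":0,"wz":0,"claw":0},{"x":2.5,"y":0,"z":-1.3,"wx":0,"wy":0,"wz":0,"claw":0},{"x":2.5,"y":0,"z":-1.2,"wx":0,"wy":0,"wz":0,"claw":0},{"x":2.5,"y":0,"z":-1.1,"wx":0,"wy":0,"wz":0,"claw":0},{"x":2.5,"y":0,"z":-1.1,"wx":0,"wy":0,"wz":0,"claw":0}]'

```text
time: 10.57
tool_pos: [0.5468, -0.0592, 0.0884]
eef_rot: [-3.141, 0.0, 1.33]
force: [-0.4, 0.0, -0.5]
finger_gap: 0.0001
grip_force: 0.0
```

```bash
python3 - <<'E'
from h import *
im=snap("side");cv2.imwrite("pics/s6.png",cv2.resize(im[130:230,260:400,::-1],None,fx=5,fy=5,interpolation=2))
t=telemetry.observe();print(t["force"],t["tool_pos"])
for P in (t["tool_pos"],):
 for c in("side","top"):
  i=cams.camera_info(c);q=np.array(i["intrinsics"])@(np.array(i["R"])@P+i["t"]);print(c,q[:2]/q[2])
E
```

```text
[-0.57818521  0.61021973 -0.65803892] [ 0.54696057 -0.05913525  0.08863439]
side [327.45878614 184.5746233 ]
top [327.69711221 196.65375538]
```

View pics/s6.png

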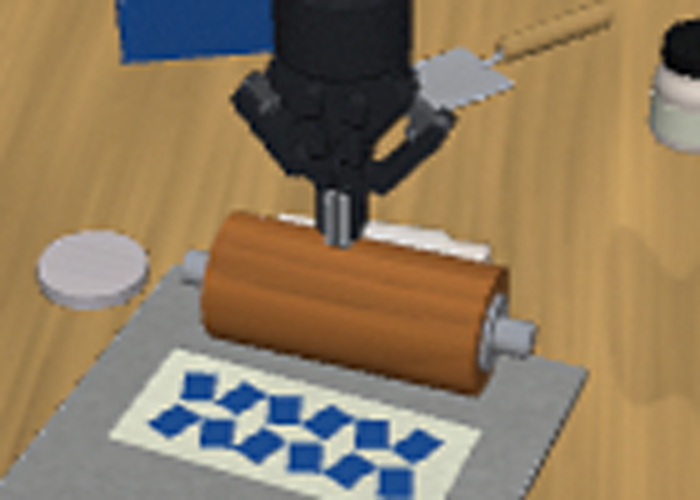

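```bash
python3 - <<'E'
from h import *
i=cams.camera_info("side")
pr=lambda P:(lambda q:q[:2]/q[2])(np.array(i["intrinsics"])@(np.array(i["R"])@np.array(P)+i["t"]))
print(np.array(i["intrinsics"]).round(1).tolist(), "tcp0",pr([.288,-.61,.206]),"+13",pr([.288,-.61,.219]),"+33",pr([.288,-.61,.239]),"y-24,+13",pr([.288,-.634,.219]))
yd=np.array([np.sin(.4408),-np.cos(.4408),0])
for s in(-1,1): print("finger",pr(np.array([.288,-.61,.219])+s*.045*yd))
g=cv2.imread("pics/side0.png").sum(2)
for r in range(40,80,2): print(r,"".join("#" if v<130 else "+" if v<260 else "." for v in g[r,395:445]))
t=telemetry.observe();print(t["joint_pos"])
E
```

```text
[[435.6, 0.0, 321.3], [0.0, 435.6, 199.5], [0.0, 0.0, 1.0]] tcp0 [413.74568389  73.56423419] +13 [414.19391852  70.13847483] +33 [414.89258268  64.79873728] y-24,+13 [413.88081933  67.56881374]
finger [420.19882401  74.85134575]
finger [408.43569285  65.61920731]
40 ########+++##..+################++..#+............
42 ########+++############+#########+++#+............
44 #######+++##############+####+###+++#.............
46 #######+++...########################.............
48 #######+++...+####....+##+++++######+.............
50 #######+++....#####....+############+.............
52 #######+++...+####+.....+##..###+.+#+.............
54 ######+++....+####+.......#+.#######+.............
56 ######+++....#####........##########..............
58 ######+++....####+........+#####..................
60 ######+++..................+###+..................
62 #####++++..................+###...................
64 #####+++.................+.####...................
66 #####+++...................###+...................
68 #####+++..........................................
70 ####++++..........................................
72 ####+++...........................................
74 ....+++...........................................
76 ....+++...........................................
78 ...++++...........................................
[-2.92137565e-01  1.42229844e-01  1.97582848e+00 -2.18812982e-05
  1.02406984e+00 -5.18270228e-02]
```

Request:
servo_tool --series '[{"x":0,"y":0,"z":0.1,"wx":0,"wy":0,"wz":0,"claw":0},{"x":0,"y":0,"z":0.2,"wx":0,"wy":0,"wz":0,"claw":0},{"x":0,"y":0,"z":0.3,"wx":0,"wy":0,"wz":0,"claw":0},{"x":0,"y":0,"z":0.35,"wx":0,"wy":0,"wz":0,"claw":0}]'

```text
time: 10.95
tool_pos: [0.5471, -0.0589, 0.0852]
eef_rot: [-3.141, 0.0, 1.331]
force: [-0.3, -1.2, 0.1]
finger_gap: -0.0001
grip_force: 0.0
```

Request:
servo_tool --series '[{"x":-2.5,"y":0,"z":0,"wx":0,"wy":0,"wz":0,"claw":0},{"x":-2.5,"y":0,"z":0.6,"wx":0,"wy":0,"wz":0,"claw":0},{"x":-2.5,"y":0,"z":0.8,"wx":0,"wy":0,"wz":0,"claw":0},{"x":-2.5,"y":0,"z":0.9,"wx":0,"wy":0,"wz":0,"claw":0},{"x":-2.5,"y":0,"z":0.95,"wx":0,"wy":0,"wz":0,"claw":0},{"x":-2.5,"y":0,"z":1.0,"wx":0,"wy":0,"wz":0,"claw":0},{"x":-2.5,"y":0,"z":1.0,"wx":0,"wy":0,"wz":0,"claw":0}]'

```text
time: 11.53
tool_pos: [0.5413, -0.0827, 0.0754]
eef_rot: [-3.141, -0.0, 1.332]
force: [0.5, -0.6, -0.2]
finger_gap: -0.0001
grip_force: 0.0
```

Request:
servo_tool --series '[{"x":0,"y":0,"z":0.05,"wx":0,"wy":0,"wz":0,"claw":0},{"x":0,"y":0,"z":0.1,"wx":0,"wy":0,"wz":0,"claw":0},{"x":0,"y":0,"z":0.15,"wx":0,"wy":0,"wz":0,"claw":0},{"x":0,"y":0,"z":0.2,"wx":0,"wy":0,"wz":0,"claw":0},{"x":0,"y":0,"z":0.25,"wx":0,"wy":0,"wz":0,"claw":0},{"x":0,"y":0,"z":0.3,"wx":0,"wy":0,"wz":0,"claw":0},{"x":0,"y":0,"z":0.3,"wx":0,"wy":0,"wz":0,"claw":0}]'

```text
time: 12.12
tool_pos: [0.5412, -0.0832, 0.0723]
eef_rot: [-3.141, -0.0, 1.331]
force: [0.1, 0.4, -0.3]
finger_gap: -0.0
grip_force: 0.0
```

```bash
python3 - <<'E'
from h import *
im=snap("side")
t=telemetry.observe();print(t["force"],t["tool_pos"])
g=im[:,:,:].astype(int)
for r in range(160,190): print(r,[ "%3d,%3d,%3d"%tuple(g[r,c]) for c in(326,329,331,334)])
E
```

```text
[-0.59740359 -0.11937896 -0.33616617] [ 0.54119511 -0.08319467  0.07236207]
160 [' 33, 34, 39', ' 25, 26, 30', ' 30, 31, 38', ' 29, 30, 35']
161 [' 21, 21, 24', ' 30, 30, 35', ' 31, 32, 38', ' 28, 27, 33']
162 [' 32, 35, 39', ' 33, 36, 40', ' 23, 22, 24', ' 32, 34, 37']
163 [' 30, 32, 36', ' 31, 33, 36', ' 32, 33, 38', ' 17, 18, 18']
164 [' 29, 30, 34', ' 27, 29, 33', ' 31, 32, 35', ' 29, 30, 35']
165 [' 30, 31, 36', ' 24, 26, 29', ' 31, 32, 36', ' 31, 32, 34']
166 [' 26, 29, 36', ' 26, 29, 32', ' 28, 30, 35', ' 30, 30, 36']
167 [' 19, 25, 32', ' 18, 21, 24', ' 29, 30, 35', ' 24, 27, 29']
168 [' 55, 49, 43', '131,132,137', ' 57, 59, 62', ' 30, 33, 36']
169 [' 52, 48, 41', '100,100,102', '150,153,156', ' 27, 29, 33']
170 [' 51, 46, 42', ' 98, 98,101', '133,134,139', ' 31, 33, 38']
171 [' 50, 46, 41', ' 97, 98, 99', '133,134,138', ' 27, 29, 36']
172 [' 49, 45, 40', ' 96, 98,100', '130,133,136', ' 24, 29, 34']
173 [' 47, 45, 39', ' 98, 99,102', '131,133,136', ' 24, 26, 29']
174 [' 61, 63, 65', ' 97, 98,102', '131,133,136', ' 17, 19, 23']
175 ['110,110,112', ' 99, 99,102', '131,135,138',
[... 225 characters left out ...]
 49', '157, 95, 44', '124, 82, 51', '150, 92, 43']
180 ['172,109, 53', '172,109, 52', '164,102, 47', '156, 97, 46']
181 ['169,107, 52', '172,108, 55', '175,111, 55', '167,104, 51']
182 ['164,103, 52', '169,105, 53', '172,108, 56', '173,109, 55']
183 ['157, 98, 51', '160,100, 52', '166,104, 52', '171,106, 53']
184 ['160, 99, 47', '157, 98, 49', '157, 99, 51', '160,100, 49']
185 ['166,104, 52', '164,103, 51', '161,101, 51', '159, 98, 51']
186 ['156, 98, 48', '164,104, 52', '167,103, 50', '166,103, 50']
187 ['149, 93, 47', '154, 95, 45', '159, 99, 51', '168,105, 53']
188 ['149, 93, 47', '151, 95, 48', '153, 96, 47', '157, 98, 49']
189 ['141, 88, 45', '147, 92, 47', '149, 95, 47', '152, 96, 47']
```

Request:
servo_tool --series '[{"x":-0.5,"y":0,"z":-0.3,"wx":0,"wy":0,"wz":0,"claw":0},{"x":-1.2,"y":0,"z":-0.1,"wx":0,"wy":0,"wz":0,"claw":0},{"x":-1.2,"y":0,"z":0,"wx":0,"wy":0,"wz":0,"claw":0},{"x":-1.2,"y":0,"z":0.05,"wx":0,"wy":0,"wz":0,"claw":0},{"x":-1.2,"y":0,"z":0.1,"wx":0,"wy":0,"wz":0,"claw":0},{"x":-1.2,"y":0,"z":0.15,"wx":0,"wy":0,"wz":0,"claw":0},{"x":-1.2,"y":0,"z":0.2,"wx":0,"wy":0,"wz":0,"claw":0},{"x":-1.2,"y":0,"z":0.2,"wx":0,"wy":0,"wz":0,"claw":0}]'

```text
time: 12.83
tool_pos: [0.5383, -0.0947, 0.0702]
eef_rot: [-3.141, -0.0, 1.331]
force: [-0.5, -0.6, -0.1]
finger_gap: -0.0002
grip_force: 0.0
```

Request:
servo_tool --series '[{"x":0,"y":0,"z":0.05,"wx":0,"wy":0,"wz":0,"claw":0},{"x":0,"y":0,"z":0.1,"wx":0,"wy":0,"wz":0,"claw":0},{"x":0,"y":0,"z":0.15,"wx":0,"wy":0,"wz":0,"claw":0},{"x":0,"y":0,"z":0.2,"wx":0,"wy":0,"wz":0,"claw":0},{"x":0,"y":0,"z":0.2,"wx":0,"wy":0,"wz":0,"claw":0}]'

```text
time: 13.25
tool_pos: [0.5383, -0.0948, 0.0683]
eef_rot: [-3.141, -0.0, 1.331]
force: [0.9, 0.2, 0.2]
finger_gap: -0.0003
grip_force: 0.0
```

Request:
servo_tool --series '[{"x":0,"y":0,"z":0.05,"wx":0,"wy":0,"wz":0,"claw":0},{"x":0,"y":0,"z":0.1,"wx":0,"wy":0,"wz":0,"claw":0},{"x":0,"y":0,"z":0.15,"wx":0,"wy":0,"wz":0,"claw":0},{"x":0,"y":0,"z":0.2,"wx":0,"wy":0,"wz":0,"claw":0},{"x":0,"y":0,"z":0.2,"wx":0,"wy":0,"wz":0,"claw":0}]'

```text
time: 13.67
tool_pos: [0.5383, -0.0948, 0.0663]
eef_rot: [-3.141, -0.0, 1.331]
force: [-0.0, -0.3, -0.3]
finger_gap: -0.0002
grip_force: 0.0
```

```bash
cat >> h.py <<'E'
def amap(im,r0=160,r1=196,c0=300,c1=372):
    for r in range(r0,r1):
        s=""
        for R,G,B in im[r,c0:c1].astype(int):
            s+= "w" if R-B>60 else ("#" if R+G+B<120 else ("s" if abs(R-B)<25 else "."))
        print(r,s)
E
python3 - <<'E'
from h import *
im=snap("side");amap(im);t=telemetry.observe()
i=cams.camera_info("side")
pr=lambda P:(lambda q:q[:2]/q[2])(np.array(i["intrinsics"])@(np.array(i["R"])@np.array(P)+i["t"]))
print(pr(t["tool_pos"]),t["tool_pos"])
E
```

```text
160 wwwwwwwwwwwwwwwwww.#####ss############swww#######s.wwwwwwwwwwwwwwwwwwwww
161 wwwwwwwwwwwwwwwwwww.###########s######sw.#######s.wwwwwwwwwwwwwwwwwwwwww
162 wwwwwwwwwwwwwwwwwwww.##########s###############s.wwwwwwwwwwwwwwwwwwwwwww
163 wwwwwwwwwwwwwwwwwwwww#########################swwwwwwwwwwwwwwwwwwwwwwwww
164 wwwwwwwwwwwwwwwwwwwww.s######################.wwwwwwwwwwwwwwwwwwwwwwwwww
165 wwwwwwwwwwwwwwwwwwwwwwwww.s################s.wwwwwwwwwwwwwwwwwwwwwwwwwww
166 wwwwwwwwwwwwwwwwwwwwwwwwwww###############s.wwwwwwwwwwwwwwwwwwwwwwwwwwww
167 wwwwwwwwwwwwwwwwwwwwwwwwwww.##ss######s##s.wwwwwwwwwwwwwwwwwwwwwwwwwwwww
168 wwwwwwwwwwwwwwwwwwwwwwwwwww.ssssss###.ww..wwwwwwwwwwwwwwwwwwwwwwwwwwwwww
169 wwwwwwwwwwwwwwwwwwwwwwwwwww.#ssssss##.wwwwwwwwwwwwwwwwwwwwwwwwwwwwwwwwww
170 wwwwwwwwwwwwwwwwwwwwwwwwwww.#ssssss##.wwwwwwwwwwwwwwwwwwwwwwwwwwwwwwwwww
171 wwwwwwwwwwwwwwwwwwwwwwwwwww.#ssssss##.wwwwwwwwwwwwwwwwwwwwwwwwwwwwwwwwww
172 wwwwwwwwwwwwwwwwwwwwwwwwwww.#sssss###.wwwwwwwwwwwwwwwwwwwwwwwwwwwwwwwwww
173 wwwwwwwwwwwwwww.sss...wwwww.#sssss###.wwwwwwwwwwwwwwwwwwwwwwwwwwwwwwwwww
174 wwwwwwwwwwwwwwwwww
[... 1037 characters left out ...]
wwwwwwwwwwwwwwwwww
188 .wwwwwwwwwwwwwwwwwwwwwwwwwwwwwwwwwwwwwwwwwwwwwwwwwwwwwwwwww...wwwwwwwwww
189 wwwwwwwwwwwwwwwwwwwwwwwwwwwwwwwwwwwwwwwwwwwwwwwwwwwwwwwwww.ss.wwwwwwwwww
190 wwwwwwwwwwwwwwwwwwwwwwwwwwwwwwwwwwwwwwwwwwwwwwwwwwwwwwwwww.ss.wwwwwwwwww
191 wwwwwwwwwwwwwwwwwwwwwwwwwwwwwwwwwwwwwwwwwwwwwwwwwwwwwwwww.sss.wwwwwwwwww
192 .wwwwwwwwwwwwwwwwwwwwwwwwwwwwwwwwwwwwwwwwwwwwwwwwwwwwwwwwssss.wwwwwwwwww
193 .wwwwwwwwwwwwwwwwwwwwwwwwwwwwwwwwwwwwwwwwwwwwwwwwwwwwwwww.sssswwwwwwwwww
194 .wwwwwwwwwwwwwwwwwwwwwwwwwwwwwwwwwwwwwwwwwwwwwwwwwwwwwww.sssssssss.wwwww
195 swwwwwwwwwwwwwwwwwwwwwwwwwwwwwwwwwwwwwwwwwwwwwwwwwwwwwwwsssssssssss.wwww
[331.56539325 183.60063722] [ 0.53832221 -0.09481805  0.06633084]
```

Request:
servo_tool --series '[{"x":0,"y":0,"z":0.05,"wx":0,"wy":0,"wz":0,"claw":0},{"x":0,"y":0,"z":0.1,"wx":0,"wy":0,"wz":0,"claw":0},{"x":0,"y":0,"z":0.15,"wx":0,"wy":0,"wz":0,"claw":0},{"x":0,"y":0,"z":0.2,"wx":0,"wy":0,"wz":0,"claw":0},{"x":0,"y":0,"z":0.2,"wx":0,"wy":0,"wz":0,"claw":0}]'

```text
time: 14.13
tool_pos: [0.5384, -0.0948, 0.0645]
eef_rot: [-3.142, -0.0, 1.331]
force: [-0.4, 0.3, 1.4]
finger_gap: -0.0
grip_force: 0.1
```

Request:
servo_tool --series '[{"x":0,"y":0,"z":0.03,"wx":0,"wy":0,"wz":0,"claw":0},{"x":0,"y":0,"z":0.06,"wx":0,"wy":0,"wz":0,"claw":0},{"x":0,"y":0,"z":0.1,"wx":0,"wy":0,"wz":0,"claw":0},{"x":0,"y":0,"z":0.1,"wx":0,"wy":0,"wz":0,"claw":0}]'

```text
time: 14.47
tool_pos: [0.5385, -0.095, 0.0642]
eef_rot: [-3.141, 0.0, 1.331]
force: [-1.9, 0.5, 4.9]
finger_gap: 0.0002
grip_force: 2.5
```

Request:
servo_tool --series '[{"x":0.2,"y":0,"z":0.05,"wx":0,"wy":0,"wz":0,"claw":0},{"x":0.5,"y":0,"z":0.1,"wx":0,"wy":0,"wz":0,"claw":0},{"x":0.9,"y":0,"z":0.1,"wx":0,"wy":0,"wz":0,"claw":0},{"x":1.3,"y":0,"z":0.1,"wx":0,"wy":0,"wz":0,"claw":0},{"x":1.7,"y":0,"z":0.1,"wx":0,"wy":0,"wz":0,"claw":0},{"x":2.1,"y":0,"z":0.1,"wx":0,"wy":0,"wz":0,"claw":0},{"x":2.5,"y":0,"z":0.1,"wx":0,"wy":0,"wz":0,"claw":0},{"x":2.8,"y":0,"z":0.1,"wx":0,"wy":0,"wz":0,"claw":0},{"x":3.0,"y":0,"z":0.1,"wx":0,"wy":0,"wz":0,"claw":0},{"x":3.0,"y":0,"z":0.1,"wx":0,"wy":0,"wz":0,"claw":0}]'

```text
time: 15.3
tool_pos: [0.5456, -0.0653, 0.0645]
eef_rot: [-3.141, -0.0, 1.331]
force: [-5.3, 1.3, 10.7]
finger_gap: -0.0003
grip_force: 5.6
```

```bash
cat > m.py <<'E'
from h import *
import sys
snap("side");b=np.load("board.npy");d=finder.trace("pin","side");t=telemetry.observe()
p=t["tool_pos"]
if d: print(d[0]["conf"],"pin",rel(fit(PIN,{"side":d[0]["region"].astype(np.float32)},[p[0],p[1],-.24])[0],b).round(4))
snap("top");d=finder.trace("pin","top")
if d: print("top",d[0]["conf"],d[0]["box"])
print("tool",tip(b,t).round(4),p.round(4),t["force"].round(1))
E
python3 m.py
```

```text
0.78 pin [-0.0056 -0.0683  0.0437]
tool [-0.0051 -0.0628  0.0446] [ 0.5456 -0.0655  0.0645] [-5.4  1.6 10.8]
```

Request:
servo_tool --series '[{"x":0.3,"y":0,"z":0,"wx":0,"wy":0,"wz":0,"claw":0},{"x":0.7,"y":0,"z":0,"wx":0,"wy":0,"wz":0,"claw":0},{"x":1.1,"y":0,"z":0,"wx":0,"wy":0,"wz":0,"claw":0},{"x":1.5,"y":0,"z":0.05,"wx":0,"wy":0,"wz":0,"claw":0},{"x":1.9,"y":0,"z":0.1,"wx":0,"wy":0,"wz":0,"claw":0},{"x":2.2,"y":0,"z":0.1,"wx":0,"wy":0,"wz":0,"claw":0},{"x":2.4,"y":0,"z":0.1,"wx":0,"wy":0,"wz":0,"claw":0},{"x":2.4,"y":0,"z":0.1,"wx":0,"wy":0,"wz":0,"claw":0},{"x":2.4,"y":0,"z":-0.4,"wx":0,"wy":0,"wz":0,"claw":0},{"x":2.4,"y":0,"z":-1.2,"wx":0,"wy":0,"wz":0,"claw":0}]'

```text
time: 16.33
tool_pos: [0.5506, -0.0421, 0.0739]
eef_rot: [-3.14, -0.0, 1.331]
force: [-0.3, -0.7, 0.0]
finger_gap: 0.0
grip_force: 0.0
```

```bash
python3 m.py
```

```text
0.68 pin [-0.0076 -0.055   0.0561]
top 0.4 [332.9, 216.1, 4.1, 13.2]
tool [-0.005  -0.039   0.0442] [ 0.5523 -0.0427  0.0758] [-0.7 -0.7  0.6]
```

Request:
servo_tool --series '[{"x":-1.6,"y":0,"z":0,"wx":0,"wy":0,"wz":0,"claw":0},{"x":-3.2,"y":0,"z":0,"wx":0,"wy":0,"wz":0,"claw":0},{"x":-3.2,"y":0,"z":0.5,"wx":0,"wy":0,"wz":0,"claw":0},{"x":-3.2,"y":0,"z":0.9,"wx":0,"wy":0,"wz":0,"claw":0},{"x":-3.2,"y":0,"z":1.1,"wx":0,"wy":0,"wz":0,"claw":0},{"x":-3.2,"y":0,"z":1.2,"wx":0,"wy":0,"wz":0,"claw":0},{"x":-3.2,"y":0,"z":1.3,"wx":0,"wy":0,"wz":0,"claw":0},{"x":-3.2,"y":0,"z":1.3,"wx":0,"wy":0,"wz":0,"claw":0}]'

```text
time: 17.2
tool_pos: [0.5435, -0.0732, 0.0631]
eef_rot: [-3.139, 0.001, 1.332]
force: [-5.6, -0.3, 11.0]
finger_gap: 0.0003
grip_force: 5.5
```

Request:
servo_tool --series '[{"x":0.4,"y":0,"z":0,"wx":0,"wy":0,"wz":0,"claw":0},{"x":1.0,"y":0,"z":-0.05,"wx":0,"wy":0,"wz":0,"claw":0},{"x":1.7,"y":0,"z":-0.1,"wx":0,"wy":0,"wz":0,"claw":0},{"x":2.4,"y":0,"z":-0.1,"wx":0,"wy":0,"wz":0,"claw":0},{"x":3.1,"y":0,"z":-0.1,"wx":0,"wy":0,"wz":0,"claw":0},{"x":3.8,"y":0,"z":-0.1,"wx":0,"wy":0,"wz":0,"claw":0},{"x":4.5,"y":0,"z":-0.1,"wx":0,"wy":0,"wz":0,"claw":0},{"x":5.1,"y":0,"z":-0.05,"wx":0,"wy":0,"wz":0,"claw":0},{"x":5.5,"y":0,"z":0,"wx":0,"wy":0,"wz":0,"claw":0},{"x":5.6,"y":0,"z":0,"wx":0,"wy":0,"wz":0,"claw":0}]'

```text
time: 18.03
tool_pos: [0.5569, -0.0171, 0.064]
eef_rot: [-3.139, -0.001, 1.332]
force: [-6.0, 2.0, 13.9]
finger_gap: 0.0
grip_force: 7.6
```

Request:
servo_tool --series '[{"x":0,"y":0,"z":0,"wx":0,"wy":0,"wz":0,"claw":0},{"x":0,"y":0,"z":-0.6,"wx":0,"wy":0,"wz":0,"claw":0},{"x":0,"y":0,"z":-1.2,"wx":0,"wy":0,"wz":0,"claw":0},{"x":0,"y":0,"z":-1.2,"wx":0,"wy":0,"wz":0,"claw":0}]'

```text
time: 18.37
tool_pos: [0.5577, -0.0187, 0.0743]
eef_rot: [3.14, -0.0, 1.332]
force: [0.4, 1.0, 0.5]
finger_gap: 0.0001
grip_force: 0.0
```

```bash
python3 m.py
```

```text
0.85 pin [-0.0067 -0.0267  0.046 ]
top 0.47 [429.9, 254.9, 27.8, 22.1]
tool [-0.0073 -0.0148  0.0444] [ 0.5569 -0.0189  0.0732] [-0.1  0.5 -0.3]
```

Request:
servo_tool --series '[{"x":-1.4,"y":0,"z":0,"wx":0,"wy":0,"wz":0,"claw":0},{"x":-2.8,"y":0,"z":0,"wx":0,"wy":0,"wz":0,"claw":0},{"x":-2.8,"y":0,"z":0.5,"wx":0,"wy":0,"wz":0,"claw":0},{"x":-2.8,"y":0,"z":0.8,"wx":0,"wy":0,"wz":0,"claw":0},{"x":-2.8,"y":0,"z":1.0,"wx":0,"wy":0,"wz":0,"claw":0},{"x":-2.8,"y":0,"z":1.1,"wx":0,"wy":0,"wz":0,"claw":0},{"x":-2.8,"y":0,"z":1.1,"wx":0,"wy":0,"wz":0,"claw":0}]'

```text
time: 19.15
tool_pos: [0.55, -0.0458, 0.063]
eef_rot: [-3.14, 0.0, 1.332]
force: [-3.6, -0.9, 6.3]
finger_gap: -0.0001
grip_force: 3.0
```

Request:
servo_tool --series '[{"x":0.4,"y":0,"z":0.05,"wx":0,"wy":0,"wz":0,"claw":0},{"x":1.0,"y":0,"z":0,"wx":0,"wy":0,"wz":0,"claw":0},{"x":1.7,"y":0,"z":0,"wx":0,"wy":0,"wz":0,"claw":0},{"x":2.4,"y":0,"z":-0.05,"wx":0,"wy":0,"wz":0,"claw":0},{"x":3.1,"y":0,"z":-0.05,"wx":0,"wy":0,"wz":0,"claw":0},{"x":3.8,"y":0,"z":-0.05,"wx":0,"wy":0,"wz":0,"claw":0},{"x":4.5,"y":0,"z":-0.05,"wx":0,"wy":0,"wz":0,"claw":0},{"x":5.2,"y":0,"z":0,"wx":0,"wy":0,"wz":0,"claw":0},{"x":5.7,"y":0,"z":0.05,"wx":0,"wy":0,"wz":0,"claw":0},{"x":5.9,"y":0,"z":0.05,"wx":0,"wy":0,"wz":0,"claw":0}]'

```text
time: 19.98
tool_pos: [0.5642, 0.013, 0.064]
eef_rot: [-3.139, -0.001, 1.332]
force: [-5.7, 2.2, 12.4]
finger_gap: -0.0001
grip_force: 6.1
```

Request:
servo_tool --series '[{"x":0,"y":0,"z":0,"wx":0,"wy":0,"wz":0,"claw":0},{"x":0,"y":0,"z":-0.6,"wx":0,"wy":0,"wz":0,"claw":0},{"x":0,"y":0,"z":-1.2,"wx":0,"wy":0,"wz":0,"claw":0},{"x":0,"y":0,"z":-1.2,"wx":0,"wy":0,"wz":0,"claw":0}]'

```text
time: 20.32
tool_pos: [0.5652, 0.0113, 0.075]
eef_rot: [3.139, -0.0, 1.331]
force: [0.3, 0.4, 0.2]
finger_gap: 0.0001
grip_force: 0.0
```

```bash
python3 m.py
```

```text
0.75 pin [-0.0103  0.0043  0.0514]
tool [-0.0085  0.0161  0.0443] [0.5645 0.0112 0.0739] [ 0.5  0.4 -0.3]
```

Request:
servo_tool --series '[{"x":-1.4,"y":0,"z":0,"wx":0,"wy":0,"wz":0,"claw":0},{"x":-2.8,"y":0,"z":0,"wx":0,"wy":0,"wz":0,"claw":0},{"x":-2.8,"y":0,"z":0.5,"wx":0,"wy":0,"wz":0,"claw":0},{"x":-2.8,"y":0,"z":0.8,"wx":0,"wy":0,"wz":0,"claw":0},{"x":-2.8,"y":0,"z":1.0,"wx":0,"wy":0,"wz":0,"claw":0},{"x":-2.8,"y":0,"z":1.15,"wx":0,"wy":0,"wz":0,"claw":0},{"x":-2.8,"y":0,"z":1.2,"wx":0,"wy":0,"wz":0,"claw":0},{"x":-2.8,"y":0,"z":1.2,"wx":0,"wy":0,"wz":0,"claw":0}]'

```text
time: 21.18
tool_pos: [0.5574, -0.0156, 0.0631]
eef_rot: [-3.139, 0.0, 1.332]
force: [-5.0, -0.5, 9.0]
finger_gap: -0.0001
grip_force: 4.3
```

Request:
servo_tool --series '[{"x":0.4,"y":0,"z":0,"wx":0,"wy":0,"wz":0,"claw":0},{"x":1.0,"y":0,"z":0,"wx":0,"wy":0,"wz":0,"claw":0},{"x":1.7,"y":0,"z":-0.05,"wx":0,"wy":0,"wz":0,"claw":0},{"x":2.4,"y":0,"z":-0.05,"wx":0,"wy":0,"wz":0,"claw":0},{"x":3.1,"y":0,"z":-0.05,"wx":0,"wy":0,"wz":0,"claw":0},{"x":3.8,"y":0,"z":-0.05,"wx":0,"wy":0,"wz":0,"claw":0},{"x":4.5,"y":0,"z":-0.05,"wx":0,"wy":0,"wz":0,"claw":0},{"x":5.2,"y":0,"z":0,"wx":0,"wy":0,"wz":0,"claw":0},{"x":5.7,"y":0,"z":0,"wx":0,"wy":0,"wz":0,"claw":0},{"x":5.9,"y":0,"z":0,"wx":0,"wy":0,"wz":0,"claw":0}]'

```text
time: 22.02
tool_pos: [0.5715, 0.0432, 0.0639]
eef_rot: [-3.14, -0.001, 1.332]
force: [-5.0, 2.4, 11.4]
finger_gap: -0.0
grip_force: 5.5
```

Request:
servo_tool --series '[{"x":0,"y":0,"z":0,"wx":0,"wy":0,"wz":0,"claw":0},{"x":0,"y":0,"z":-0.6,"wx":0,"wy":0,"wz":0,"claw":0},{"x":0,"y":0,"z":-1.2,"wx":0,"wy":0,"wz":0,"claw":0},{"x":0,"y":0,"z":-1.2,"wx":0,"wy":0,"wz":0,"claw":0}]'

```text
time: 22.35
tool_pos: [0.5726, 0.0414, 0.0751]
eef_rot: [3.139, -0.0, 1.331]
force: [0.2, -0.5, 0.4]
finger_gap: -0.0003
grip_force: 0.0
```

```bash
python3 m.py
```

```text
0.89 pin [-0.0101  0.0339  0.0518]
top 0.6 [305.6, 179.0, 5.6, 40.8]
tool [-0.0098  0.047   0.0443] [0.5718 0.0412 0.074 ] [-0.4 -0.6  0.1]
```

Request:
servo_tool --series '[{"x":-1.4,"y":0,"z":0,"wx":0,"wy":0,"wz":0,"claw":0},{"x":-2.8,"y":0,"z":0,"wx":0,"wy":0,"wz":0,"claw":0},{"x":-2.8,"y":0,"z":0.5,"wx":0,"wy":0,"wz":0,"claw":0},{"x":-2.8,"y":0,"z":0.8,"wx":0,"wy":0,"wz":0,"claw":0},{"x":-2.8,"y":0,"z":1.0,"wx":0,"wy":0,"wz":0,"claw":0},{"x":-2.8,"y":0,"z":1.15,"wx":0,"wy":0,"wz":0,"claw":0},{"x":-2.8,"y":0,"z":1.2,"wx":0,"wy":0,"wz":0,"claw":0},{"x":-2.8,"y":0,"z":1.2,"wx":0,"wy":0,"wz":0,"claw":0}]'

```text
time: 23.22
tool_pos: [0.5648, 0.014, 0.0632]
eef_rot: [-3.14, 0.0, 1.331]
force: [-3.3, -0.2, 7.5]
finger_gap: -0.0007
grip_force: 4.0
```

Request:
servo_tool --series '[{"x":0.4,"y":0,"z":0.05,"wx":0,"wy":0,"wz":0,"claw":0},{"x":1.0,"y":0,"z":0,"wx":0,"wy":0,"wz":0,"claw":0},{"x":1.7,"y":0,"z":0,"wx":0,"wy":0,"wz":0,"claw":0},{"x":2.4,"y":0,"z":-0.05,"wx":0,"wy":0,"wz":0,"claw":0},{"x":3.1,"y":0,"z":-0.05,"wx":0,"wy":0,"wz":0,"claw":0},{"x":3.8,"y":0,"z":-0.05,"wx":0,"wy":0,"wz":0,"claw":0},{"x":4.5,"y":0,"z":-0.05,"wx":0,"wy":0,"wz":0,"claw":0},{"x":5.2,"y":0,"z":0,"wx":0,"wy":0,"wz":0,"claw":0},{"x":5.7,"y":0,"z":0.05,"wx":0,"wy":0,"wz":0,"claw":0},{"x":5.9,"y":0,"z":0.05,"wx":0,"wy":0,"wz":0,"claw":0}]'

```text
time: 24.05
tool_pos: [0.579, 0.073, 0.0639]
eef_rot: [-3.14, -0.001, 1.332]
force: [-6.5, 1.9, 12.1]
finger_gap: -0.0002
grip_force: 5.9
```

Request:
servo_tool --series '[{"x":0,"y":0,"z":0,"wx":0,"wy":0,"wz":0,"claw":0},{"x":0,"y":0,"z":-0.6,"wx":0,"wy":0,"wz":0,"claw":0},{"x":0,"y":0,"z":-1.2,"wx":0,"wy":0,"wz":0,"claw":0},{"x":0,"y":0,"z":-1.2,"wx":0,"wy":0,"wz":0,"claw":0}]'

```text
time: 24.38
tool_pos: [0.58, 0.0713, 0.0747]
eef_rot: [3.139, -0.0, 1.331]
force: [0.4, -0.7, 0.2]
finger_gap: 0.0001
grip_force: 0.0
```

```bash
python3 m.py; python3 - <<'E'
from h import *
snap("side")
for n in("board","sheet_mid","strip_mid"):
    for d in finder.landmark_of(n,"side")[:1]: print(n,d["conf"],ray("side",d["xy"],0 if n=="board" else .01))
E
```

```text
top 0.63 [293.0, 165.5, 10.2, 53.8]
tool [-0.0112  0.0778  0.0442] [0.5792 0.0712 0.0735] [-0.3  0.5 -0.3]
board 0.74 [ 0.5671308  -0.00089549  0.        ]
sheet_mid 0.76 [ 0.56921767 -0.01887876  0.01      ]
```

Request:
servo_tool --series '[{"x":-1.2,"y":0,"z":0,"wx":0,"wy":0,"wz":0,"claw":0},{"x":-2.5,"y":0,"z":0,"wx":0,"wy":0,"wz":0,"claw":0},{"x":-2.5,"y":0,"z":0.5,"wx":0,"wy":0,"wz":0,"claw":0},{"x":-2.5,"y":0,"z":0.8,"wx":0,"wy":0,"wz":0,"claw":0},{"x":-2.5,"y":0,"z":1.0,"wx":0,"wy":0,"wz":0,"claw":0},{"x":-2.5,"y":0,"z":1.15,"wx":0,"wy":0,"wz":0,"claw":0},{"x":-2.5,"y":0,"z":1.15,"wx":0,"wy":0,"wz":0,"claw":0}]'

```text
time: 25.37
tool_pos: [0.5732, 0.0471, 0.0639]
eef_rot: [-3.14, 0.0, 1.331]
force: [-5.5, 0.5, 11.3]
finger_gap: 0.0
grip_force: 5.2
```

```bash
python3 m.py
```

```text
0.58 pin [-0.0113  0.065   0.0421]
tool [-0.0102  0.0532  0.0446] [0.5732 0.0472 0.0639] [-4.5 -0.1 11.6]
```

Pin at 0.065; 40 mm of tool travel remains.

Request:
servo_tool --series '[{"x":0.3,"y":0,"z":0,"wx":0,"wy":0,"wz":0,"claw":0},{"x":0.8,"y":0,"z":0,"wx":0,"wy":0,"wz":0,"claw":0},{"x":1.4,"y":0,"z":0,"wx":0,"wy":0,"wz":0,"claw":0},{"x":2.0,"y":0,"z":0,"wx":0,"wy":0,"wz":0,"claw":0},{"x":2.6,"y":0,"z":0,"wx":0,"wy":0,"wz":0,"claw":0},{"x":3.1,"y":0,"z":0,"wx":0,"wy":0,"wz":0,"claw":0},{"x":3.5,"y":0,"z":0,"wx":0,"wy":0,"wz":0,"claw":0},{"x":3.8,"y":0,"z":0,"wx":0,"wy":0,"wz":0,"claw":0},{"x":3.9,"y":0,"z":0,"wx":0,"wy":0,"wz":0,"claw":0},{"x":3.9,"y":0,"z":0,"wx":0,"wy":0,"wz":0,"claw":0}]'

```text
time: 26.4
tool_pos: [0.5825, 0.086, 0.0645]
eef_rot: [-3.14, -0.001, 1.331]
force: [-6.1, 0.9, 12.4]
finger_gap: 0.0002
grip_force: 6.1
```

Request:
servo_tool --series '[{"x":0,"y":0,"z":0,"wx":0,"wy":0,"wz":0,"claw":0},{"x":0,"y":0,"z":-0.5,"wx":0,"wy":0,"wz":0,"claw":0},{"x":0,"y":0,"z":-2,"wx":0,"wy":0,"wz":0,"claw":0},{"x":0,"y":0,"z":-5,"wx":0,"wy":0,"wz":0,"claw":0},{"x":-4,"y":0,"z":-8,"wx":0,"wy":0,"wz":0,"claw":0},{"x":-8,"y":0,"z":-10,"wx":0,"wy":0,"wz":0,"claw":0},{"x":-12,"y":0,"z":-10,"wx":0,"wy":0,"wz":0,"claw":0},{"x":-16,"y":0,"z":-10,"wx":0,"wy":0,"wz":0,"claw":0},{"x":-20,"y":0,"z":-10,"wx":0,"wy":0,"wz":0,"claw":0},{"x":-22,"y":0,"z":-10,"wx":0,"wy":0,"wz":0,"claw":0}]'

```text
time: 27.23
tool_pos: [0.5292, -0.132, 0.1621]
eef_rot: [3.141, 0.001, 1.329]
force: [-0.0, 0.4, 0.1]
finger_gap: 0.0002
grip_force: 0.0
```

```bash
cat > f.py <<'E'
from h import *
b=np.load("board.npy");M={}
for c in("side","top"):
    im=snap(c,"end_"+c+".png");d=finder.trace("pin",c)
    if d:
        M[c]=d[0]["region"].astype(np.float32);x,e=fit(PIN,{c:M[c]},[.592,.078,-.24]);print(c,d[0]["conf"],d[0]["box"],rel(x,b).round(4),round(e,3))
    for n in("sheet_mid","strip_mid"):
        for k in finder.landmark_of(n,c)[:1]: print(n,k["conf"],k["xy"],rel(np.r_[ray(c,k["xy"],.01)[:2],0],b)[:2].round(4))
x,e=fit(PIN,M,[.592,.078,-.24]);print("both",rel(x,b).round(4),round(e,3))
s,t=cv2.imread("pics/end_side.png"),cv2.imread("pics/end_top.png")
cv2.imwrite("pics/end.png",np.hstack([cv2.resize(s[150:290,230:400],None,fx=2.35,fy=2.35),cv2.resize(t[130:270,230:400],None,fx=2.35,fy=2.35)]))
E
python3 f.py
```

```text
side 0.78 [271.1, 206.2, 80.2, 40.4] [-0.0128  0.0838  0.0476] 0.045
sheet_mid 0.79 [316.1, 214.1] [ 0.01   -0.0062]
strip_mid 0.9 [308.3, 232.6] [-0.0015  0.0751]
top 0.61 [262.1, 155.1, 34.6, 71.3] [-0.0125  0.0878  0.0524] 0.067
sheet_mid 0.91 [308.2, 192.9] [0.0115 0.0064]
strip_mid 0.88 [281.1, 192.9] [-0.0055  0.0868]
both [-0.0129  0.0855  0.0445] 0.131
```

View pics/end.png

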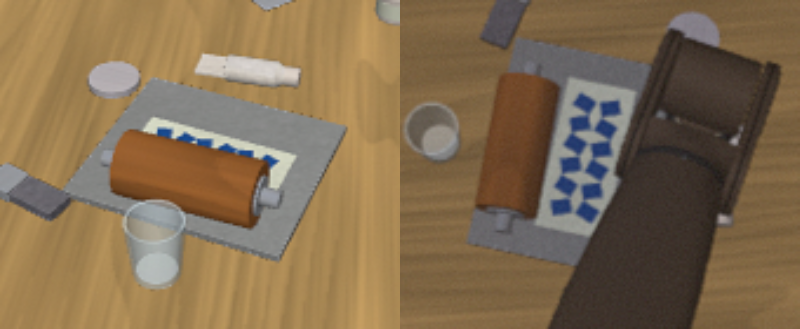

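```bash
python3 -c "
from plant import manip
print(manip.close_job())"
```

```text
the job is handed in; nothing more can be done
None
```

The pin press was rolled over both halves of the sheet and left on the far strip, measured about 1 mm from its middle line, 13 mm off-centre and 0.045 rad off square. The job is handed in but no verdict came back, and one condition is unconfirmed: the fingers met the pin about 25 mm lower in the reported TCP height than expected, so if that reading is right the grasp point was below the required 0.09 m and the two pressing steps would not count.

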